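Clamp the test cell down: swing the strap over it and start the star knob cleanly

ROBOT

A 6-joint arm with a two-finger parallel gripper is mounted at the origin on the work surface. World frame = base frame: x ahead of the robot, y to its left, z up, the work surface at z = 0. Lengths are in m, angles in rad, forces in N, time in s.
With the tool pointing down it reaches from about 0.35 to 0.875 m from the base axis. Payload 4.2 kg.
Tool frame: the origin (TCP) lies between the finger pads; the fingertips stand 22 mm ahead of it and the grasp point (between the pads) lies 3 mm ahead of it; z points along the fingers, y is the line along which they close (so a half turn about z gives the same grasp; the last joint's range is limited). The gripper opens to 85 mm and grips with 20 to 120 N. Pads are 22 mm wide; open, the fingers measure 114 mm over their backs; the gripper's body (76 mm by 85 mm) begins 54 mm behind the grasp point. The pads swing forward as they close: fully open they stand 13 mm farther back than shut.
Start: joints at [-0.975, 0.385, 0.008, 0, -1.194, -0.259], TCP at [0.207, -0.59, 0.253] pointing down, gripper open.
Joint ranges: [-3.14, 3.14], [-1.21, 2.06], [-1.07, 1.41], [-3.16, 2.05], [-2.99, -0.16], [-3.1, 3.1]. Speed limits (rad/s): [2.79, 2.79, 3.14, 3.14, 3.14, 3.14].

INTERFACE

Orientations are given as a rotation vector (axis times angle).
In Python, from bench import telemetry, vision, hand_in, finder gives the robot as it stands.
- The arm moves only by the tool drive_tool, never from a script. Its argument "steps" is a list of rows, each a list of 3 entries, a list of its own where there are three numbers: the shift along the tool's x, y, z in cm, then the turn, a rotation vector about the tool's x, y, z in degrees, then the closure in counts, from 0 (fully open) to 255 (shut). A call has 1 to 20 rows; each row shifts and turns the commanded pose from where the row before left it, along the tool's axes as they then stand; what a row does not reach is not made up. A row lasts 1/10 s, in which the tool goes at most 50 mm and 8.59 degrees, less where a joint would pass 70% of its speed; a pose out of reach is approached as far as the arm can. A call is refused whole if a number of a shift passes 5 or a number of a turn 8.59, either way. A call with a gripper value outside its range is refused whole. The fingers move at their own pace and stop on an object; the grip force is fixed at half the most. Time passes only in rows, so rows that do not move let the fingers close. It gives the time, the measured TCP pose, the force, the opening and the grip force at its end, in the units of the state.
- telemetry.sense(): the state, without advancing time (a new reading comes with each control period).
- vision.get_image(name): name is "scene" or "side" or "wrist"; returns the picture (400x640x3 uint8, red, green, blue); there is no depth.
- vision.calibration(name): a dict with "fx", "fy", "cx", "cy" (pixels), "rvec" (rotation vector, rad) and "tvec" (3), from world to camera coordinates, as OpenCV has them. Camera axes: x right, y down, z forward; pixel columns grow to the right and rows downward; lengths in m; the calibration is good to about 2 mm. The wrist camera is an equidistant fisheye: a pixel r from the principal point sees the ray r / f radians off the axis. A picture is of the moment at which its call begins: read the wrist's pose just before it. calibration takes no time and is no camera call; for the wrist camera it gives the pose at the moment of the call.
- hand_in(): hands the job in; it is judged then, once.
Trained networks look in the newest picture that a camera, given by its name, has taken for a name from the list of things; names that differ only in an ending like _2 or _b are one class to them, and where a whole thing is asked for, a point or a joint stands for the part that bears it (a point fixed in the world has none). Each returns a list of dicts, best first, with "conf" (0 to 1); they miss things now and then, are a little off and sometimes report something else, mostly with a low value. They report only what shows in the picture. A call takes as long as a camera call. They do not tell look-alikes from the thing itself.
- finder.masks_of(label, camera): "mask" (400x640 bool, what is visible of it) and "box" ([centre column, centre row, width, height] in pixels, round what is visible of it).
The state is a dict: "clock": time; "joints": joint angles; "qd": joint speeds; "tau": joint torques, N m; "ee_pos": TCP position; "tcp_rot": TCP orientation; "contact_force": force on the tool from outside, world axes, zero at the start; "moment": the same for the moment, N m; "opening": opening from 0.0 (shut) to 1.0 (fully open); "grip_force": force on a finger pad.
Only numpy, scipy, OpenCV 4.12 (cv2) and the standard library are available. Lean on these libraries where they do the work, as an engineer would, in place of code of your own. Each camera call takes 0.05 s, during which the arm holds its last target. There are 200 camera calls.

TASK

Swing the clamp strap round over the cell until it meets its stop pin. Then start the black star knob the careful way: bearing on it lightly, turn it backwards (anticlockwise) until you feel the thread drop in, and only then forwards (clockwise), letting it sink as it screws, until the strap is down on the cell and the knob is finger-tight, no more. Let go and leave the cell and the other things where they are.

Things in the scene. Friction and masses are not known exactly. Their poses are not given: they have to be found in the camera images.
- base: Fixed aluminium base plate of the hold-down fixture, 170 x 270 x 12 mm, on the bench. Origin: centre of its underside (bench height, z 0), x across the short side, y along the long side, z up. In its frame the stud's axis is vertical at x 0, y +65 mm, the cell's centre at x 0, y -50 mm; a steel stop pin, 10 mm thick, top 88 mm above the bench, stands at x -20.5, y +31 mm.
- strap_swing (a joint): Swing of the clamp strap about the stud's axis, rad. At 0 the strap points along the base's +x; it grows clockwise seen from above; at 1.57 it meets the stop pin and points along the base's -y, its foot over the middle of the cell. It starts between 0 and 0.5, moves with light friction (1 N at 80 mm from the stud) and stays where it is left.
- strap: The clamp strap: dark steel bar 30 mm wide, 14 mm thick, reaching 120 mm from the stud's axis. Origin on the stud's axis, level with its underside; x along the bar to its tip, z up. A lift spring holds it up, underside 75.5 mm and top 89.5 mm above the bench, with a washer 32 mm across and 3 mm thick round the stud. The knob presses it down 1.4 mm until it rests firmly on a shoulder.
- strap_mid (a point): Point in the middle of the strap's thickness, on its centre line, 80 mm from the stud's axis: a place to push its side (the side faces are 15 mm to either side).
- foot_face (a point): Centre of the lower face of the strap's foot: four soft rubber studs within 20 mm, reaching 4.7 mm below the strap, 105 mm from the stud. With the strap up they clear the cell's top by 0.8 mm; with it down they bear on the cell with about 3 N.
- knob_turn (a joint): Turn of the star knob, rad: grows clockwise seen from above (forwards, tightening), falls as it turns backwards. It starts between 0.10 and 0.25. At 0 the flats of the knob face along the base's x and y axes. Loose it turns with 0.02 to 0.06 N m; from where the strap comes to rest the torque grows quickly. Finger-tight is 0.12 to 0.22 N m, a load of 15 to 36 N under the knob.
- knob: Black star knob, 160 g, 40 mm high; origin on its axis at its underside. A hub 31 mm across carries four upright round lobes, 18 mm across, 16 to 40 mm above the underside, centred 12 mm along x and 12 mm along y from the axis: 52 mm across opposite lobes; 42 mm across the flats formed by neighbouring lobes, which face along its +-x and +-y and suit a gripper's pads.
- knob_grip (a point): Point on the knob's axis half-way up the lobes, 28 mm above its underside. As left, the knob has been spun off its thread and sits loose on the thread's ends, this point about 124.5 mm above the bench; it turns and slides up and down freely, but is captive: a washer and nut on the stud (top 149 mm above the bench) stop it coming off.
- stud: Fixed upright threaded stud; origin on its axis 12 mm above the bench. Right-hand two-start thread, 24 mm, pitch 5, lead 10 mm (sinks 1.6 mm per rad forwards), blunt ends. Where it starts is hidden (not in this pose) and differs each time: turned back 0.4 to 1.9 rad the knob climbs up to 3 mm, then drops 4 to 5 mm, over about 0.15 rad, if let sink. Forwards before that the ends butt or cross.
- cell_top (a point): Centre of the cell's flat top, 70 mm above the bench. Screwed forwards from the drop, the knob meets the strap's washer, the foot touches the cell here, and the strap comes to rest on its shoulder about 1.6 rad after the drop; each further 0.1 rad then adds about 5 N under the knob.
- cell: The electrolyser cell lying flat and loose on the base plate, between dowels 26 mm high: a square sandwich of two steel end plates with cream and dark plates between, 90 x 90 mm, 58 mm high, 2.4 kg, with tube fittings on two sides. Origin: centre of its underside, 12 mm above the bench; its flat top is 70 mm above the bench.
- union: Bystander on the base plate: straight steel tube union, 44 mm long, 22 mm thick.
- nut: Bystander on the base plate: loose steel hexagon nut, 22 mm across flats, 16 mm high.
- wrench: Bystander beyond the base: open-ended wrench, 160 mm, lying flat.
- beaker: Bystander at the left: glass beaker, 72 mm wide, 90 mm high.
- spare_knob: Bystander at the right: small spare six-lobed knob, 40 mm wide, 24 mm high, lying on the bench, not to be used.
- driver: Bystander at the right: screwdriver, 190 mm, lying flat.
- wash_bottle: Bystander at the left: white plastic bottle, 64 mm wide, 150 mm high.
There are look-alikes about, which are no part of the job. What is meant by the cell is not brown or yellow, and is the larger of those in its own colour.

How it is judged:
On the way, in this order (a step that is already met when the one before it is completed fails the run):
1. the strap is swung over the cell, to within 0.1 rad of its stop (value of joint strap_swing above 1.47 rad), for 0.2 s.
2. turned backwards, the knob has dropped into its thread (at least 0.25 rad back from where it stood, and sunk below where it rode) (value of joint knob_turn below -0.15 rad and z of knob_grip in the frame of base below 0.1222 m), for 0.1 s.
3. screwed forwards, the knob holds the strap down on the cell with more than 15 N under the knob (value of joint knob_turn above 0.3 rad and z of knob_grip in the frame of base below 0.1198 m and contact force between knob and strap above 15 N), for 0.2 s.
At the end, for the whole second after the job is handed in: the strap lies over the cell within 0.1 rad of its stop, the knob is screwed down on its thread (its grip point below 119.8 mm) and at rest, finger-tight (15 to 36 N between knob and strap), the strap's foot bears on the cell (over 1.5 N), and the cell is within 6 mm of where it stood (value of joint strap_swing above 1.47 rad and z of knob_grip in the frame of base below 0.1198 m and contact force between knob and strap between 15 and 36 N and contact force between strap and cell above 1.5 N and distance of cell from where it was at the start of the episode below 0.006 m and linear speed of knob below 0.01 m/s); the robot touches nothing.
It fails at once if the knob is turned forwards (0.5 rad or more) while it still rides on the thread ends: crossed thread (value of joint knob_turn above 0.75 rad and z of knob_grip in the frame of base above 0.1216 m).
It fails at once if the thread ends are loaded with more than 40 N before the knob has dropped in (contact force between knob and stud above 40 N and z of knob_grip in the frame of base above 0.1226 m).
It fails at once if the knob is overtightened: more than 100 N on the thread (contact force between knob and stud above 100 N).
It fails at once if the cell is pushed more than 6 mm (distance of cell from where it was at the start of the episode above 0.006 m).
It fails at once if another thing is moved by more than 30 mm (distance of any of union, nut, wrench, beaker, spare_knob, driver, wash_bottle from where it was at the start of the episode above 0.03 m).
It also fails if it takes over 69 s, if anything falls off the work surface, if the arm or the gripper's body presses on something with over 40 N, if the wrist force passes 120 N, or if a joint passes its speed limit or range.

## Working session

There is one attempt and no reset: what is moved stays moved. The work goes in short steps, Python scripts to look and compute and a tool call to move; the robot and the scene stay as the last step left them, time stands still between calls to the robot, and variables do not carry over. Pictures are saved under pics/ and viewed, at most 10 in all, crops included, and the job is handed in when it is done.

Besides the shell and the picture viewer there is one more tool, called after "Request:" as name(argument=value, ...), one argument or row to a line, values as JSON. drive_tool: Moves the arm, as the interface text tells. Its arguments: {"type":"object","properties":{"steps":{"type":"array"}},"required":["steps"]}

```bash
mkdir -p pics
cat > h.py <<'E'
import numpy as np, cv2
from bench import telemetry, vision, finder
def save(n,f):
    im=vision.get_image(n); cv2.imwrite('pics/'+f,im[:,:,::-1]); return im
def cal(n):
    c=vision.calibration(n); R,_=cv2.Rodrigues(np.array(c['rvec'],float)); return c,R,np.array(c['tvec'],float).ravel()
def ray(n,u,v,z):
    c,R,t=cal(n); x=(u-c['cx'])/c['fx']; y=(v-c['cy'])/c['fy']
    if n=='wrist':
        r=np.hypot(x,y); d=np.array([x/r*np.sin(r),y/r*np.sin(r),np.cos(r)]) if r>0 else np.array([0,0,1.])
    else: d=np.array([x,y,1.])
    o=-R.T@t; d=R.T@d; return o+d*(z-o[2])/d[2]
def proj(n,P):
    c,R,t=cal(n); p=(R@np.atleast_2d(P).T).T+t
    if n=='wrist':
        q=np.hypot(p[:,0],p[:,1]); th=np.arctan2(q,p[:,2]); s=th/np.maximum(q,1e-9)
    else: s=1/p[:,2]
    return np.c_[c['cx']+c['fx']*p[:,0]*s, c['cy']+c['fy']*p[:,1]*s]
E
python3 - <<'E'
from h import *
np.set_printoptions(precision=4,suppress=True)
for n in('scene','side','wrist'):
    save(n,n+'0.png'); c,R,t=cal(n); print(n,c['fx'],'cam at',-R.T@t)
    for l in('base','strap','knob','stud','cell'):
        print(l,[(round(d['conf'],2),np.round(d['box']).tolist()) for d in finder.masks_of(l,n)][:4])
a=cv2.imread('pics/scene0.png');b=cv2.imread('pics/side0.png')
cv2.imwrite('pics/a.png',cv2.resize(np.vstack([a,b]),(480,600)))
E
```

```text
scene 416.2364139647497 cam at [1.08   0.3471 1.0544]
base [(0.58, [308.0, 240.0, 106.0, 91.0])]
strap [(0.71, [303.0, 246.0, 48.0, 23.0]), (0.65, [241.0, 280.0, 42.0, 47.0])]
knob [(0.49, [324.0, 229.0, 19.0, 17.0]), (0.31, [321.0, 229.0, 21.0, 20.0])]
stud []
cell [(0.85, [464.0, 180.0, 46.0, 48.0]), (0.81, [267.0, 163.0, 34.0, 35.0]), (0.61, [248.0, 115.0, 30.0, 22.0]), (0.6, [293.0, 217.0, 53.0, 54.0])]
side 367.09880401158745 cam at [0.4332 1.0005 0.8676]
base [(0.63, [288.0, 230.0, 71.0, 54.0]), (0.35, [280.0, 215.0, 14.0, 15.0])]
strap [(0.71, [278.0, 215.0, 19.0, 14.0]), (0.64, [289.0, 231.0, 69.0, 54.0]), (0.56, [273.0, 214.0, 32.0, 21.0]), (0.31, [271.0, 214.0, 36.0, 20.0])]
knob [(0.53, [282.0, 211.0, 15.0, 14.0])]
stud []
cell [(0.93, [340.0, 188.0, 28.0, 24.0]), (0.87, [296.0, 211.0, 32.0, 33.0]), (0.63, [372.0, 164.0, 18.0, 15.0]), (0.57, [415.0, 308.0, 50.0, 48.0])]
wrist 309.70691628693146 cam at [ 0.1317 -0.6159  0.3736]
base [(0.74, [470.0, 392.0, 25.0, 13.0])]
strap []
knob []
stud []
cell [(0.98, [432.0, 249.0, 73.0, 63.0]), (0.72, [461.0, 359.0, 26.0, 22.0]), (0.58, [637.0, 297.0, 7.0, 27.0])]
```

View pics/scene0.png

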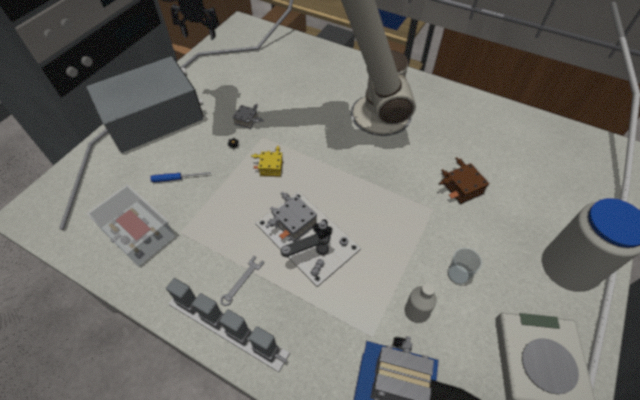

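View pics/side0.png

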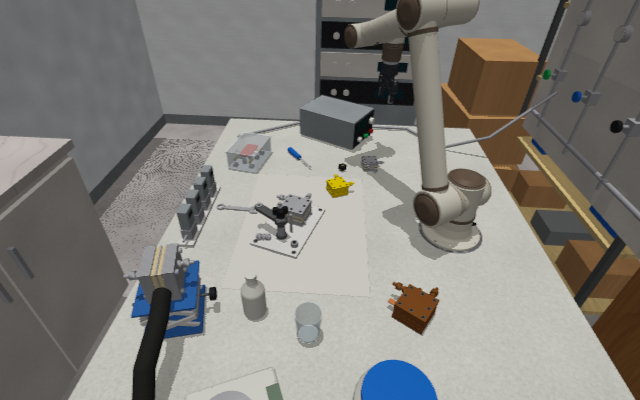

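The cell candidates in the scene view are brown (464,181), yellow (268,162), small grey (248,115) and large grey (293,217). The large grey one on the base plate fits: it is neither brown nor yellow, and it is the larger of the two greys. I'll confirm that in an enlarged crop.

Run:
```python
from h import *
np.set_printoptions(precision=4,suppress=True)
a=cv2.imread('pics/scene0.png')[180:300,230:380]
cv2.imwrite('pics/crop.png',cv2.resize(a,None,fx=5,fy=5,interpolation=cv2.INTER_CUBIC))
print('knob',ray('scene',323,229,.125),ray('side',282,211,.125))
print('cell',ray('scene',294,214,.07),ray('side',295,209,.07))
m=max(finder.masks_of('base','scene'),key=lambda d:d['conf'])['mask'].astype(np.uint8)
pts=np.argwhere(m)[:,::-1]
w=np.array([ray('scene',u,v,.012)[:2] for u,v in pts[::3]],np.float32)
print(cv2.minAreaRect(w))
```

```text
knob [0.5922 0.0852 0.125 ] [0.5819 0.0896 0.125 ]
cell [ 0.5601 -0.0252  0.07  ] [0.5494 0.0075 0.07  ]
((0.575724184513092, 0.02193465828895569), (0.27427807450294495, 0.17861779034137726), 71.23469543457031)
```

View pics/crop.png

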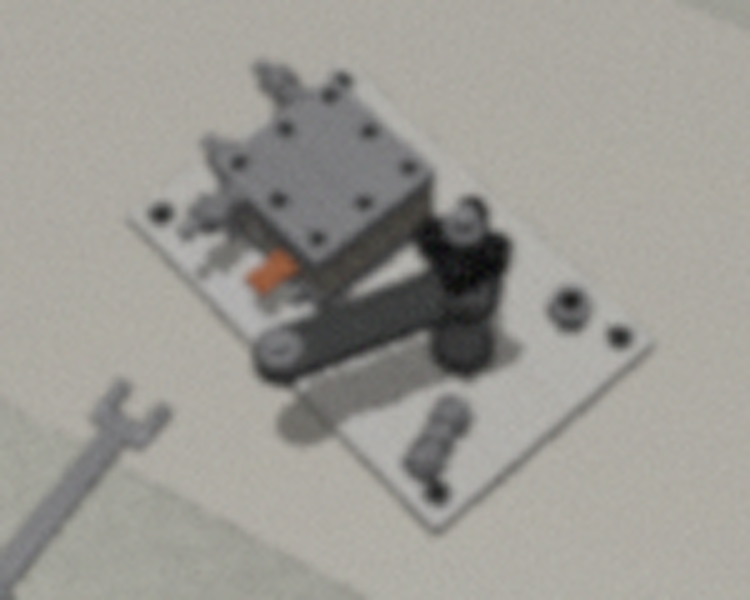

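The crop shows the large grey cell at crop (325,165), with the strap pointing to crop (279,350) and the knob at crop (465,240). The other grey cell, at scene (248,115), is smaller. The cell on the base is the one meant. Next I'll compute the move to a viewing pose above it.

```bash
cat >> h.py <<'E'
from scipy.spatial.transform import Rotation as Ro
def tool():
    s=telemetry.sense(); return np.array(s['ee_pos']),Ro.from_rotvec(s['tcp_rot'])
def to(P):
    p,R=tool(); return R.inv().apply(np.array(P)-p)*100
def yaw():  # world angle of tool y axis, deg
    y=tool()[1].apply([0,1,0]); return np.degrees(np.arctan2(y[1],y[0]))
E
python3 - <<'E'
from h import *
np.set_printoptions(precision=3,suppress=True)
s=telemetry.sense(); print(s)
p,R=tool(); print(R.as_matrix(),yaw())
c,Rc,t=cal('wrist'); print('camera in tool',R.inv().apply(-Rc.T@t-p), 'cam axis tool',R.inv().apply(Rc[2]))
print(to([.60,.03,.30]))
E
```

```text
{'clock': 0.95, 'joints': array([-0.975,  0.385,  0.008,  0.   , -1.194, -0.259]), 'qd': array([ 0.   ,  0.   ,  0.   , -0.   ,  0.   , -0.001]), 'tau': array([  0.   , -39.209,  18.862,   4.191,  -0.   ,  -0.   ]), 'ee_pos': array([ 0.207, -0.59 ,  0.253]), 'tcp_rot': array([ 0.527, -3.097,  0.   ]), 'contact_force': array([-0.19 , -0.095,  0.3  ]), 'moment': array([-0.012, -0.02 , -0.039]), 'grip_force': 0.0, 'opening': 0.9999741684875655}
[[-0.944 -0.33  -0.   ]
 [-0.33   0.944 -0.   ]
 [ 0.     0.    -1.   ]] 109.2986698361379
camera in tool [ 0.079  0.    -0.12 ] cam axis tool [-0.309  0.     0.951]
[-57.619  45.499  -4.67 ]
```

Request:
drive_tool(
  steps=[
    [[-3.6,2.84,-0.3],[0,0,0],255],
    [[-3.6,2.84,-0.3],[0,0,0],255],
    [[-3.6,2.84,-0.3],[0,0,0],255],
    [[-3.6,2.84,-0.3],[0,0,0],255],
    [[-3.6,2.84,-0.3],[0,0,0],255],
    [[-3.6,2.84,-0.3],[0,0,0],255],
    [[-3.6,2.84,-0.3],[0,0,0],255],
    [[-3.6,2.84,-0.3],[0,0,0],255],
    [[-3.6,2.84,-0.3],[0,0,0],255],
    [[-3.6,2.84,-0.3],[0,0,0],255],
    [[-3.6,2.84,-0.3],[0,0,0],255],
    [[-3.6,2.84,-0.3],[0,0,0],255],
    [[-3.6,2.84,-0.3],[0,0,0],255],
    [[-3.6,2.84,-0.3],[0,0,0],255],
    [[-3.6,2.84,-0.3],[0,0,0],255],
    [[-3.6,2.84,-0.3],[0,0,0],255],
  ],
)

```text
clock: 2.55
ee_pos: [0.6008, 0.0312, 0.3017]
tcp_rot: [-0.527, 3.097, -0.0]
contact_force: [0.3, 0.5, -0.0]
opening: -0.001
grip_force: 0.0
```

Request:
drive_tool(
  steps=[
    [[0,0,0],[0,0,-8.4],255],
    [[0,0,0],[0,0,-8.4],255],
    [[0,0,0],[0,0,-8.4],255],
    [[0,0,0],[0,0,-8.4],255],
    [[0,0,0],[0,0,-8.4],255],
    [[0,0,0],[0,0,0],255],
    [[0,0,0],[0,0,0],255],
  ],
)

```text
clock: 3.25
ee_pos: [0.6, 0.0293, 0.3013]
tcp_rot: [-1.597, 2.705, -0.0]
contact_force: [0.3, 0.2, 0.1]
opening: 0.001
grip_force: 0.0
```

Run:
```python
from h import *
np.set_printoptions(precision=3,suppress=True)
p,R=tool(); print(p,yaw())
a=save('wrist','w1.png'); save('scene','s1.png')
for l in('strap','knob','cell','base','nut'):
    print(l,[(round(d['conf'],2),np.round(d['box']).tolist()) for d in finder.masks_of(l,'wrist')][:3])
# overlay predicted model
yb=np.radians(-18.8); B=lambda q:np.c_[np.array(q)[:,:2]@np.array([[np.cos(yb),np.sin(yb)],[-np.sin(yb),np.cos(yb)]])+[.5757,.0219],np.array(q)[:,2]]
im=cv2.resize(a[:,:,::-1],(800,500))
for q in B([[-.085,-.135,.012],[.085,-.135,.012],[.085,.135,.012],[-.085,.135,.012],[-.045,-.095,.07],[.045,-.095,.07],[.045,-.005,.07],[-.045,-.005,.07],[0,.065,.149],[-.0205,.031,.088]]):
    x=proj('wrist',q)[0]; print(x); cv2.drawMarker(im,tuple(int(i*1.25) for i in x),(0,0,255),0,10,1)
cv2.imwrite('pics/w1o.png',im)
```

```text
[0.6   0.029 0.301] 151.12181119026354
strap [(0.76, [298.0, 203.0, 121.0, 39.0])]
knob [(0.65, [350.0, 222.0, 46.0, 43.0])]
cell [(0.91, [590.0, 212.0, 55.0, 74.0]), (0.63, [311.0, 94.0, 121.0, 119.0]), (0.45, [186.0, 159.0, 82.0, 62.0])]
base [(0.83, [322.0, 141.0, 163.0, 202.0])]
nut [(0.72, [310.0, 93.0, 118.0, 116.0]), (0.69, [384.0, 203.0, 17.0, 17.0])]
[372.345  38.176]
[244.402  60.052]
[283.866 246.669]
[397.067 227.859]
[353.489  66.197]
[273.993  79.67 ]
[288.75  156.588]
[365.726 143.649]
[342.465 233.903]
[351.25 180.8 ]
```

View pics/w1o.png

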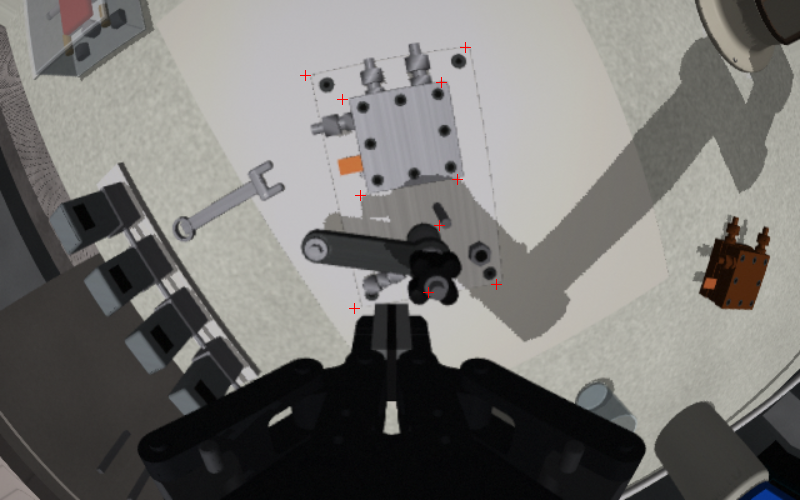

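The wrist view (800-wide scale) shows the stud top at (436,286), the strap's foot end at (316,247), cell-top corners at (447,82), (462,172), (372,192) and base corners at (311,77), (470,50), (502,278). I'll fit the base pose to these points.

Run:
```python
from h import *
from scipy.optimize import least_squares
np.set_printoptions(precision=4,suppress=True)
M=np.array([[0,.065,.149],[-.085,-.135,.012],[.085,-.135,.012],[-.085,.135,.012],[-.045,-.095,.07],[.045,-.095,.07],[.045,-.005,.07],[-.045,-.005,.07]])
px=np.array([[436,286],[470,50],[311,77],[502,278],[447,82],[350,101],[370,192],[462,173]])/1.25
def W(v,q): 
    c,s=np.cos(v[2]),np.sin(v[2]); return np.c_[q[:,:2]@np.array([[c,s],[-s,c]])+v[:2],q[:,2]]
f=lambda v:(proj('wrist',W(v,M))-px).ravel()
r=least_squares(f,[.5757,.0219,-.328],loss='soft_l1'); v=r.x; print(v,np.degrees(v[2])); print(f(v).reshape(-1,2))
st=W(v,np.array([[0,.065,.149]]))[0]; print('stud',st,ray('wrist',436/1.25,286/1.25,.149))
tip=ray('wrist',316/1.25,247/1.25,.09); d=tip-st; print('strap len',np.hypot(*d[:2]),'swing',v[2]-np.arctan2(d[1],d[0]))
# flats from lobes later
np.save('base.npy',v)
im=cv2.imread('pics/w1.png')[195:260,310:390]; cv2.imwrite('pics/k.png',cv2.resize(im,None,fx=8,fy=8,interpolation=cv2.INTER_CUBIC))
sw=v[2]-np.arctan2(d[1],d[0])
for ph in [sw-.35,sw,.6,.9,1.2,1.5,1.57]:
    u=np.array([np.cos(ph),-np.sin(ph)]);n=np.array([np.sin(ph),np.cos(ph)])
    q=np.array([0,.065])+.08*u+.031*n
    P=W(v,np.array([[*q,.10]]))[0]; print(round(ph,2),P,to(P))
```

```text
[ 0.5692  0.0229 -0.3182] -18.229639387753224
[[ 0.7894  2.8196]
 [-0.1281 -3.6277]
 [-0.6588 -2.6491]
 [ 0.4355  3.307 ]
 [ 0.5116 -1.4084]
 [-1.2446 -2.7078]
 [-1.863   1.4138]
 [ 1.3828  3.0611]]
stud [0.5895 0.0847 0.149 ] [0.5888 0.0816 0.149 ]
strap len 0.10509987670475408 swing 0.33268900403255885
-0.02 [0.6751 0.0906 0.1   ] [-8.9751 -3.638  20.1334]
0.33 [0.6719 0.0608 0.1   ] [-6.2181 -4.7888 20.1333]
0.6 [0.6627 0.0399 0.1   ] [-3.9401 -4.9869 20.1333]
0.9 [0.6462 0.0203 0.1   ] [-1.4254 -4.4852 20.1332]
1.2 [0.6247 0.0064 0.1   ] [ 0.8288 -3.2628 20.1331]
1.5 [ 0.6    -0.0005  0.1   ] [ 2.621  -1.4289 20.133 ]
1.57 [ 0.594 -0.001  0.1  ] [ 2.9545 -0.9296 20.133 ]
```

View pics/k.png

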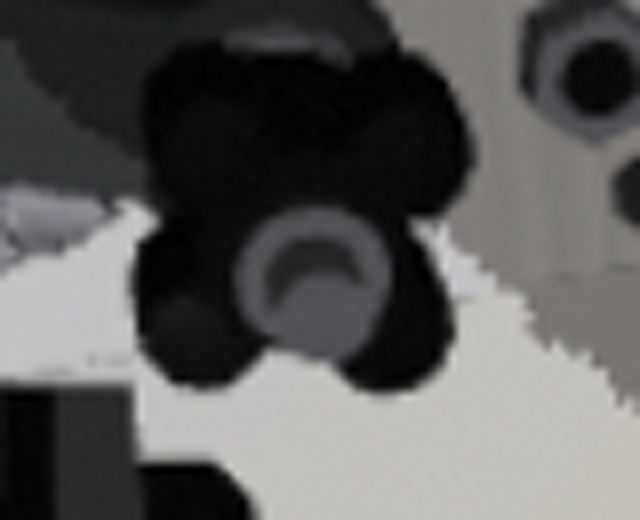

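The knob is turned about 0.2 rad, so its flats already line up with the gripper's present yaw. I'll go down behind the strap and push it.

Request:
drive_tool(
  steps=[
    [[-3,-1.2,0],[0,0,0],255],
    [[-3,-1.2,0],[0,0,0],255],
    [[-3,-1.2,0],[0,0,0],255],
    [[0,0,4],[0,0,0],255],
    [[0,0,4],[0,0,0],255],
    [[0,0,4],[0,0,0],255],
    [[0,0,4],[0,0,0],255],
    [[0,0,4.1],[0,0,0],255],
    [[0,0,0],[0,0,0],255],
    [[0,0,0],[0,0,0],255],
  ],
)

```text
clock: 4.6
ee_pos: [0.6753, 0.0909, 0.1006]
tcp_rot: [1.602, -2.702, 0.001]
contact_force: [0.1, 0.8, 0.8]
opening: -0.001
grip_force: 0.0
```

Request:
drive_tool(
  steps=[
    [[1.38,-0.6,0],[0,0,0],255],
    [[1.38,-0.6,0],[0,0,0],255],
    [[1.14,-0.1,0],[0,0,0],255],
    [[1.14,-0.1,0],[0,0,0],255],
    [[0.84,0.17,0],[0,0,0],255],
    [[0.84,0.17,0],[0,0,0],255],
    [[0.84,0.17,0],[0,0,0],255],
    [[0.75,0.4,0],[0,0,0],255],
    [[0.75,0.4,0],[0,0,0],255],
    [[0.75,0.4,0],[0,0,0],255],
    [[0,0,0],[0,0,0],255],
  ],
)

```text
clock: 5.7
ee_pos: [0.6235, 0.0057, 0.1002]
tcp_rot: [1.6, -2.701, -0.001]
contact_force: [0.3, 0.2, 0.4]
opening: 0.0
grip_force: 0.0
```

Request:
drive_tool(
  steps=[
    [[0.45,0.42,0],[0,0,0],255],
    [[0.45,0.42,0],[0,0,0],255],
    [[0.4,0.42,0],[0,0,0],255],
    [[0.4,0.45,0],[0,0,0],255],
    [[0.1,0.3,0],[0,0,0],255],
    [[0.1,0.3,0],[0,0,0],255],
    [[0,0,0],[0,0,0],255],
  ],
)

```text
clock: 6.4
ee_pos: [0.5949, 0.0007, 0.1003]
tcp_rot: [1.601, -2.702, -0.0]
contact_force: [0.4, -0.5, 0.4]
opening: 0.0
grip_force: 0.2
```

Run:
```python
from h import *
save('wrist','w2.png'); print(tool()[0],telemetry.sense()['contact_force'])
```

```text
[0.59515368 0.00081602 0.10023916] [-0.11107719 -0.02161493  0.28789864]
```

View pics/w2.png

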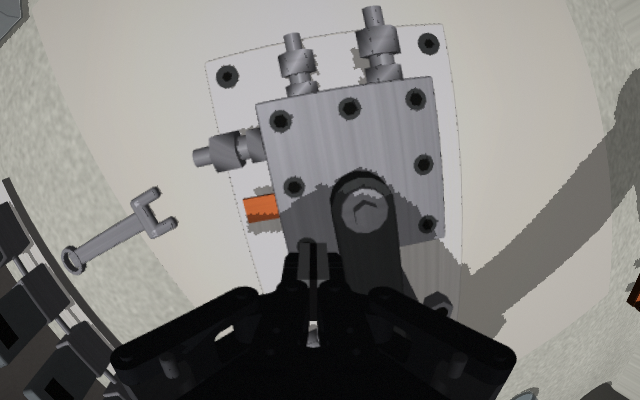

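The strap's foot, at (365,205), is nearly over the cell's centre, with little force at the finger so far. I'll push on gently.

Request:
drive_tool(
  steps=[
    [[0,0.25,0],[0,0,0],255],
    [[0,0.25,0],[0,0,0],255],
    [[0,0,0],[0,0,0],255],
  ],
)

```text
clock: 6.75
ee_pos: [0.5921, 0.0031, 0.1007]
tcp_rot: [-1.601, 2.701, -0.002]
contact_force: [3.2, -2.3, -1.1]
opening: -0.0
grip_force: 1.8
```

Request:
drive_tool(
  steps=[
    [[0,0.2,0],[0,0,0],255],
    [[0,0.1,0],[0,0,0],255],
    [[0,0,0],[0,0,0],255],
  ],
)

```text
clock: 7.05
ee_pos: [0.591, 0.0042, 0.1012]
tcp_rot: [-1.601, 2.698, -0.005]
contact_force: [5.7, -5.9, -0.7]
opening: -0.001
grip_force: 3.5
```

The force has risen to about 8 N, so the strap is against its stop. I'll back off, rise, open and go above the knob.

Request:
drive_tool(
  steps=[
    [[0,-0.8,0],[0,0,0],255],
    [[0,-0.8,0],[0,0,0],255],
    [[0,0,-4],[0,0,0],255],
    [[0,0,-4],[0,0,0],0],
    [[0,0,-4],[0,0,0],0],
    [[-3.4,2.8,-1],[0,0,0],0],
    [[-3.4,2.8,0],[0,0,0],0],
    [[0,0,0],[0,0,0],0],
    [[0,0,0],[0,0,0],0],
    [[0,0,0],[0,0,0],0],
  ],
)

```text
clock: 8.05
ee_pos: [0.5859, 0.0831, 0.2297]
tcp_rot: [1.6, -2.702, -0.001]
contact_force: [-0.4, -0.0, 0.6]
opening: 1.004
grip_force: 0.0
```

Run:
```python
from h import *
np.set_printoptions(precision=4,suppress=True)
a=save('wrist','w3.png'); print(tool()[0],yaw())
k=finder.masks_of('knob','wrist'); print([(round(d['conf'],2),d['box']) for d in k][:3])
for st in([.589,.083],[.5888,.0816]): print(proj('wrist',[[*st,.149],[*st,.1365]]))
im=cv2.resize(a[:,:,::-1],(800,500)); cv2.imwrite('pics/w3o.png',im)
```

```text
[0.586  0.0828 0.2297] 151.23550415262395
[(0.68, [310.4, 210.2, 60.5, 58.5])]
[[309.0199 219.4708]
 [309.1923 213.1552]]
[[308.2959 217.7126]
 [308.5062 211.4738]]
```

View pics/w3o.png

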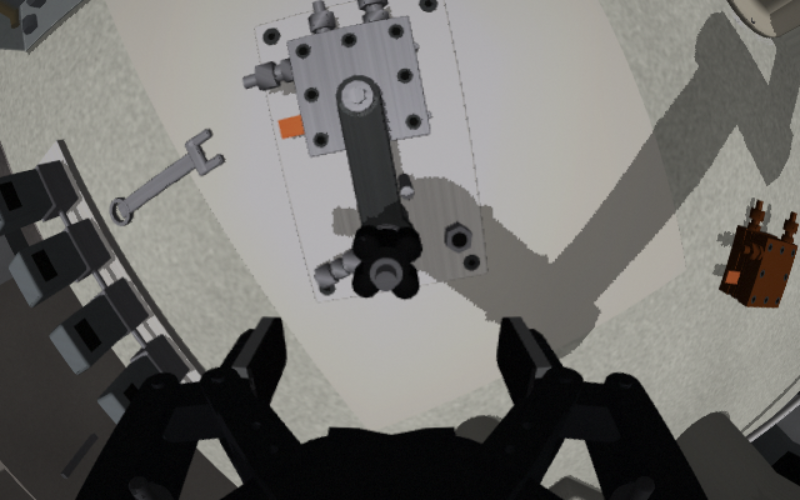

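The strap rests at the pin over the cell. The stud top is at (386,274), which matches my stud estimate of (0.589, 0.083), and the flats are aligned with the fingers. I'll descend and grip.

Request:
drive_tool(
  steps=[
    [[-0.16,-0.25,2],[0,0,0],0],
    [[0,0,3],[0,0,0],0],
    [[0,0,3],[0,0,0],0],
    [[0,0,2.57],[0,0,0],0],
    [[0,0,0],[0,0,0],0],
    [[0,0,0],[0,0,0],0],
  ],
)

```text
clock: 8.75
ee_pos: [0.5896, 0.0831, 0.1248]
tcp_rot: [1.6, -2.703, 0.001]
contact_force: [0.3, 0.2, 1.3]
opening: 1.0
grip_force: 0.0
```

Run:
```python
from h import *
np.set_printoptions(precision=4,suppress=True)
a=save('wrist','w4.png'); print(tool()[0],yaw(),telemetry.sense()['contact_force'])
print(proj('wrist',[[.589,.083,.149]]))
cv2.imwrite('pics/w4o.png',cv2.resize(a[150:350,160:480,::-1],(800,500)))
```

```text
[0.5902 0.0835 0.1258] 151.2745812702576 [-0.6344  0.6763  0.3496]
[[314.3414 310.886 ]]
```

View pics/w4o.png

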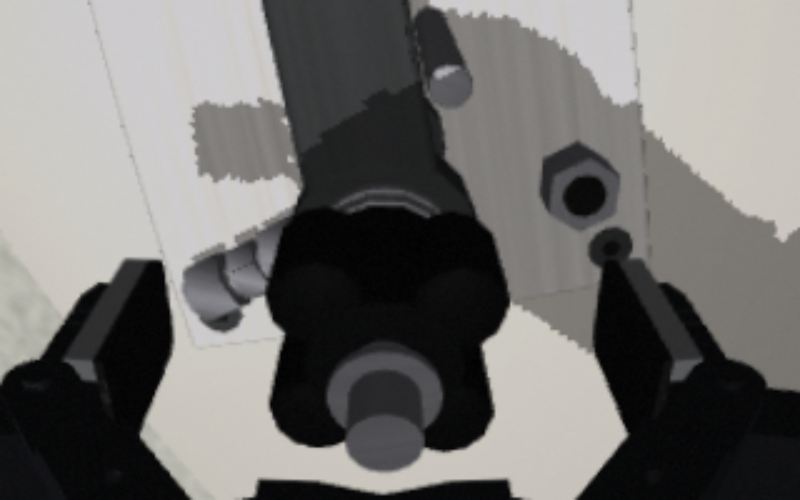

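Run:
```python
from h import *
np.set_printoptions(precision=4,suppress=True)
p,R=tool()
g=lambda u,v,z:R.inv().apply(ray('wrist',160+u/2.5,150+v/2.5,z)-p)*1000
print('stud top in tool',g(385,440,.149),'m=-.002',g(385,440,.147))
print('lobes far edge',g(455,449,.1365),g(315,447,.1365))
print('side edges near lobes',g(507,300,.1365),g(272,300,.1365))
print('pin',g(452,88,.088), 'pin expected', R.inv().apply(0*p))
v=np.load('base.npy'); c,s=np.cos(v[2]),np.sin(v[2])
q=np.array([.589,.083,.0])+np.r_[np.array([[c,-s],[s,c]])@[-.0205,-.034],0.088]; print('pin model',R.inv().apply(q-p)*1000, 'stud model',R.inv().apply(np.array([.589,.083,.149])-p)*1000)
```

```text
stud top in tool [ -7.1873   0.6768 -23.1628] m=-.002 [ -8.9671   0.6865 -21.1608]
lobes far edge [-20.8555  13.7955 -10.6693] [-20.3128 -12.2815 -10.6266]
side edges near lobes [ 12.2817  20.9199 -10.7182] [ 12.3428 -17.9944 -10.6535]
pin [35.0748 15.1063 37.7662] pin expected [0. 0. 0.]
pin model [38.1933 14.8644 37.7631] stud model [  0.9599   0.7995 -23.1721]
```

Request:
drive_tool(
  steps=[
    [[-0.05,0.08,0],[0,0,0],100],
    [[0,0,0],[0,0,0],100],
    [[0,0,0],[0,0,0],130],
    [[0,0,0],[0,0,0],160],
    [[0,0,0],[0,0,0],255],
    [[0,0,0],[0,0,0],255],
    [[0,0,0],[0,0,0],255],
  ],
)

```text
clock: 9.5
ee_pos: [0.5901, 0.0847, 0.1264]
tcp_rot: [-1.601, 2.699, -0.003]
contact_force: [0.7, -1.7, 6.2]
opening: 0.468
grip_force: 58.7
```

```bash
cat > st.py <<'E'
from h import *
np.set_printoptions(precision=4,suppress=True)
s=telemetry.sense(); print(tool()[0],'yaw',yaw(),'F',s['contact_force'],'M',s['moment'],'op',s['opening'],s['grip_force'],'j6',s['joints'][5],s['clock'])
E
python3 st.py; python3 st.py; python3 -c "
from h import *
a=save('wrist','w5.png');cv2.imwrite('pics/w5o.png',cv2.resize(a[150:350,160:480,::-1],(800,500)))"
```

```text
[0.5901 0.0847 0.1264] yaw 151.34320481948595 F [ 0.7323 -1.6674  6.1665] M [-0.4785 -0.4081 -0.0001] op 0.46761847305546644 58.73586058616638 j6 -0.9156763864590106 9.5
[0.5901 0.0847 0.1264] yaw 151.34320481948595 F [ 0.7323 -1.6674  6.1665] M [-0.4785 -0.4081 -0.0001] op 0.46761847305546644 58.73586058616638 j6 -0.9156763864590106 9.5
```

View pics/w5o.png

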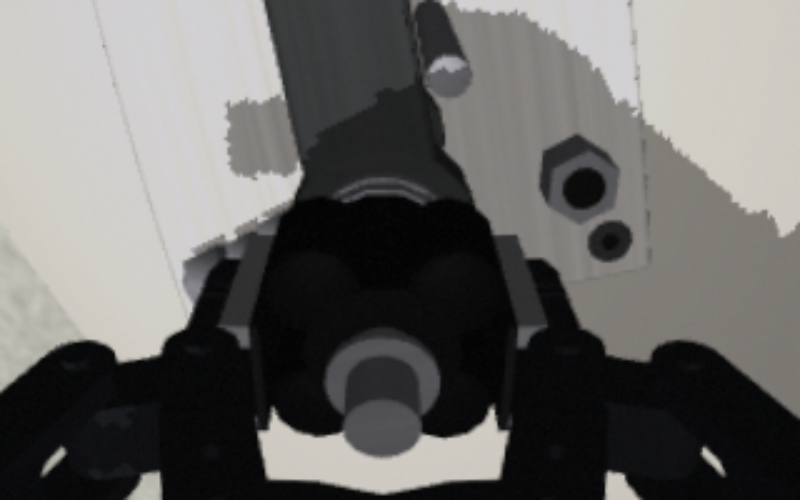

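The pads sit squarely on the flats, spanning both lobes, and the tool bears with about 6 N. I'll check the wrist joint's margin, then turn backwards.

```bash
python3 -c "
from bench import telemetry as t
s=t.sense();print(s['joints'],s['tcp_rot'],s['ee_pos'])"
```

```text
[ 0.41454004  0.45154623 -0.23378026  0.00162019 -0.88160578 -0.91572242] [-1.60069927e+00  2.69892823e+00 -2.67810924e-03] [0.59015022 0.08472581 0.12641664]
```

Request:
drive_tool(
  steps=[
    [[0,0,-0.01],[0,0,-3],255],
    [[0,0,-0.01],[0,0,-3],255],
    [[0,0,0],[0,0,0],255],
  ],
)

```text
clock: 9.85
ee_pos: [0.5901, 0.0847, 0.1266]
tcp_rot: [-1.741, 2.611, -0.003]
contact_force: [0.8, -2.3, 5.8]
opening: 0.468
grip_force: 59.0
```

```bash
python3 st.py; python3 -c "
from bench import telemetry as t
print(t.sense()['joints'])"
```

```text
[0.5901 0.0847 0.1266] yaw 157.38336513281666 F [ 0.8325 -2.2907  5.7887] M [-0.4067 -0.35   -0.0047] op 0.468350506636777 58.99914309382439 j6 -0.8101920258095455 9.85
[ 0.41450931  0.45134824 -0.23358251  0.00150046 -0.88200697 -0.81019203]
```

Request:
drive_tool(
  steps=[
    [[0,0,-0.01],[0,0,-4],255],
    [[0,0,-0.01],[0,0,-4],255],
    [[0,0,-0.01],[0,0,-4],255],
    [[0,0,0],[0,0,0],255],
  ],
)

```text
clock: 10.25
ee_pos: [0.5901, 0.0847, 0.1269]
tcp_rot: [-2.005, 2.415, -0.003]
contact_force: [1.3, -0.8, 6.0]
opening: 0.47
grip_force: 59.1
```

Request:
drive_tool(
  steps=[
    [[0,0,-0.01],[0,0,-4],255],
    [[0,0,-0.01],[0,0,-4],255],
    [[0,0,0],[0,0,0],255],
  ],
)

```text
clock: 10.55
ee_pos: [0.59, 0.0847, 0.1271]
tcp_rot: [-2.168, 2.269, -0.004]
contact_force: [1.3, -1.1, 6.2]
opening: 0.468
grip_force: 59.1
```

Request:
drive_tool(
  steps=[
    [[0,0,-0.01],[0,0,-4],255],
    [[0,0,-0.01],[0,0,-4],255],
    [[0,0,0],[0,0,0],255],
  ],
)

```text
clock: 10.85
ee_pos: [0.59, 0.0847, 0.1273]
tcp_rot: [-2.322, 2.112, -0.004]
contact_force: [1.1, -1.7, 7.6]
opening: 0.469
grip_force: 59.1
```

Request:
drive_tool(
  steps=[
    [[0,0,-0.01],[0,0,-4],255],
    [[0,0,-0.01],[0,0,-4],255],
    [[0,0,0],[0,0,0],255],
  ],
)

```text
clock: 11.15
ee_pos: [0.59, 0.0847, 0.1275]
tcp_rot: [-2.463, 1.945, -0.004]
contact_force: [1.8, -0.9, 6.1]
opening: 0.469
grip_force: 59.1
```

Request:
drive_tool(
  steps=[
    [[0,0,-0.01],[0,0,-4],255],
    [[0,0,-0.01],[0,0,-4],255],
    [[0,0,0],[0,0,0],255],
  ],
)

```text
clock: 11.45
ee_pos: [0.5899, 0.0847, 0.1276]
tcp_rot: [-2.593, 1.769, -0.004]
contact_force: [1.3, -1.6, 6.1]
opening: 0.465
grip_force: 59.1
```

Request:
drive_tool(
  steps=[
    [[0,0,-0.01],[0,0,-4],255],
    [[0,0,-0.01],[0,0,-4],255],
    [[0,0,0],[0,0,0],255],
  ],
)

```text
clock: 11.75
ee_pos: [0.5899, 0.0847, 0.1278]
tcp_rot: [-2.711, 1.584, -0.004]
contact_force: [0.6, -1.5, 7.0]
opening: 0.47
grip_force: 59.1
```

Request:
drive_tool(
  steps=[
    [[0,0,-0.01],[0,0,-4],255],
    [[0,0,-0.01],[0,0,-4],255],
    [[0,0,0],[0,0,0],255],
  ],
)

```text
clock: 12.05
ee_pos: [0.5899, 0.0847, 0.1278]
tcp_rot: [-2.815, 1.391, -0.004]
contact_force: [1.9, -1.3, 5.9]
opening: 0.469
grip_force: 59.1
```

Request:
drive_tool(
  steps=[
    [[0,0,-0.01],[0,0,-4],255],
    [[0,0,-0.01],[0,0,-4],255],
    [[0,0,0],[0,0,0],255],
  ],
)

```text
clock: 12.35
ee_pos: [0.5898, 0.0846, 0.1269]
tcp_rot: [-2.904, 1.194, -0.004]
contact_force: [4.9, -1.6, 0.2]
opening: 0.47
grip_force: 59.2
```

Request:
drive_tool(
  steps=[
    [[0,0,-0.01],[0,0,-4],255],
    [[0,0,-0.01],[0,0,-4],255],
    [[0,0,0],[0,0,0],255],
  ],
)

```text
clock: 12.65
ee_pos: [0.5897, 0.0846, 0.1266]
tcp_rot: [-2.981, 0.99, -0.003]
contact_force: [5.2, -2.5, -0.8]
opening: 0.469
grip_force: 59.4
```

The vertical force has gone from +6 to about 0 N, so the thread start is reached. I'll let the knob sink.

Request:
drive_tool(
  steps=[
    [[0,0,0.1],[0,0,0],255],
    [[0,0,0.1],[0,0,0],255],
    [[0,0,0],[0,0,0],255],
  ],
)

```text
clock: 12.95
ee_pos: [0.5897, 0.0846, 0.1245]
tcp_rot: [-2.98, 0.991, -0.003]
contact_force: [4.5, -1.2, -1.8]
opening: 0.469
grip_force: 59.4
```

Request:
drive_tool(
  steps=[
    [[0,0,0.1],[0,0,0],255],
    [[0,0,0.05],[0,0,0],255],
    [[0,0,0],[0,0,0],255],
  ],
)

```text
clock: 13.25
ee_pos: [0.5897, 0.0847, 0.1238]
tcp_rot: [-2.981, 0.99, -0.004]
contact_force: [5.8, -1.9, 1.1]
opening: 0.471
grip_force: 59.5
```

Request:
drive_tool(
  steps=[
    [[0,0,0.1],[0,0,0],255],
    [[0,0,0.1],[0,0,0],255],
    [[0,0,0],[0,0,0],255],
  ],
)

```text
clock: 13.55
ee_pos: [0.5897, 0.0846, 0.1236]
tcp_rot: [-2.981, 0.988, -0.005]
contact_force: [2.0, -2.5, 8.8]
opening: 0.47
grip_force: 60.3
```

```bash
python3 st.py
```

```text
[0.5897 0.0846 0.1236] yaw -126.6865029580612 F [ 2.0272 -2.5056  8.8026] M [-0.688  -0.387  -0.0624] op 0.4704307943259098 60.258559584617615 j6 0.5146847783066607 13.55
```

The knob sank 4.3 mm from its peak, then met resistance: it is in the thread. Now forwards, following the lead.

Request:
drive_tool(
  steps=[
    [[0,0,0.01],[0,0,5],255],
    [[0,0,0.015],[0,0,5],255],
    [[0,0,0.015],[0,0,5],255],
    [[0,0,0],[0,0,0],255],
  ],
)

```text
clock: 13.95
ee_pos: [0.5898, 0.0847, 0.1232]
tcp_rot: [-2.825, 1.371, -0.005]
contact_force: [2.2, -2.5, 9.8]
opening: 0.466
grip_force: 60.3
```

```bash
python3 st.py
```

```text
[0.5898 0.0847 0.1232] yaw -141.7710975012523 F [ 2.1919 -2.4561  9.7763] M [-0.5772 -0.4326 -0.0935] op 0.46606262551129535 60.293215066194534 j6 0.25143500255065926 13.95
```

Request:
drive_tool(
  steps=[
    [[0,0,0.014],[0,0,5],255],
    [[0,0,0.014],[0,0,5],255],
    [[0,0,0.014],[0,0,5],255],
    [[0,0,0],[0,0,0],255],
  ],
)

```text
clock: 14.35
ee_pos: [0.5899, 0.0847, 0.1229]
tcp_rot: [-2.621, 1.728, -0.005]
contact_force: [0.6, -2.9, 10.4]
opening: 0.469
grip_force: 60.3
```

```bash
python3 st.py
```

```text
[0.5899 0.0847 0.1229] yaw -156.77601641754902 F [ 0.5746 -2.8614 10.4175] M [-0.636  -0.4898 -0.0255] op 0.46897468630769257 60.30989930033684 j6 -0.010417154538949609 14.35
```

Request:
drive_tool(
  steps=[
    [[0,0,0.014],[0,0,5],255],
    [[0,0,0.014],[0,0,5],255],
    [[0,0,0.014],[0,0,5],255],
    [[0,0,0.014],[0,0,5],255],
    [[0,0,0.014],[0,0,5],255],
    [[0,0,0.014],[0,0,5],255],
    [[0,0,0],[0,0,0],255],
  ],
)

```text
clock: 15.05
ee_pos: [0.59, 0.0848, 0.1221]
tcp_rot: [-2.084, 2.346, -0.004]
contact_force: [1.8, -2.2, 8.8]
opening: 0.467
grip_force: 60.3
```

```bash
python3 st.py
```

```text
[0.59   0.0848 0.1221] yaw 173.22825121428428 F [ 1.7734 -2.2072  8.8355] M [-0.5563 -0.5311 -0.152 ] op 0.4670468025273625 60.32944902777672 j6 -0.5339924895833624 15.05
```

Request:
drive_tool(
  steps=[
    [[0,0,0.014],[0,0,5],255],
    [[0,0,0.014],[0,0,5],255],
    [[0,0,0.014],[0,0,5],255],
    [[0,0,0],[0,0,0],255],
  ],
)

```text
clock: 15.45
ee_pos: [0.5901, 0.0848, 0.1219]
tcp_rot: [-1.76, 2.598, -0.003]
contact_force: [1.5, -2.4, 11.3]
opening: 0.472
grip_force: 60.4
```

```bash
python3 st.py
```

```text
[0.5901 0.0848 0.1219] yaw 158.23444738216838 F [ 1.5461 -2.4014 11.3262] M [-0.6513 -0.5233 -0.0965] op 0.4715602070715142 60.35763770341873 j6 -0.7958221398563592 15.45
```

```bash
cat > avg.py <<'E'
from h import *
np.set_printoptions(precision=4,suppress=True)
L=[]
for i in range(10):
    vision.get_image('side'); s=telemetry.sense(); L.append(np.r_[s['contact_force'],s['moment'],s['ee_pos']])
L=np.array(L); print(L.mean(0),'sd Mz',L[:,5].std(),'yaw',yaw(),s['clock'])
E
python3 avg.py
```

```text
[ 1.6787 -2.6358 10.3996 -0.6237 -0.463  -0.0959  0.5901  0.0848  0.1219] sd Mz 0.017148174262173396 yaw 158.30413554025998 15.95
```

Request:
drive_tool(
  steps=[
    [[0,0,0.01],[0,0,5],255],
    [[0,0,0.01],[0,0,5],255],
    [[0,0,0],[0,0,0],255],
  ],
)

```text
clock: 16.25
ee_pos: [0.5902, 0.0847, 0.1219]
tcp_rot: [-1.527, 2.741, -0.003]
contact_force: [1.8, -2.0, 10.9]
opening: 0.468
grip_force: 60.4
```

```bash
python3 avg.py
```

```text
[ 1.4197 -2.338  11.2358 -0.6365 -0.4011 -0.0895  0.5902  0.0847  0.1219] sd Mz 0.02849806137205953 yaw 148.30541684380168 16.75
```

Request:
drive_tool(
  steps=[
    [[0,0,0.008],[0,0,5],255],
    [[0,0,0.008],[0,0,5],255],
    [[0,0,0],[0,0,0],255],
  ],
)

```text
clock: 17.05
ee_pos: [0.5902, 0.0847, 0.1218]
tcp_rot: [-1.282, 2.863, -0.003]
contact_force: [1.2, -3.0, 12.5]
opening: 0.471
grip_force: 60.5
```

```bash
python3 avg.py
```

```text
[ 1.308  -2.4311 12.0646 -0.7046 -0.3624 -0.1075  0.5902  0.0847  0.1219] sd Mz 0.037758710849744 yaw 138.30782718411353 17.55
```

Request:
drive_tool(
  steps=[
    [[0,0,0.008],[0,0,5],255],
    [[0,0,0.008],[0,0,5],255],
    [[0,0,0],[0,0,0],255],
  ],
)

```text
clock: 17.85
ee_pos: [0.5903, 0.0847, 0.1218]
tcp_rot: [-1.028, 2.964, -0.002]
contact_force: [0.6, -2.7, 12.9]
opening: 0.466
grip_force: 60.6
```

```bash
python3 avg.py
```

```text
[ 1.2631 -2.9838 12.3287 -0.7506 -0.389  -0.1471  0.5903  0.0847  0.1218] sd Mz 0.022886981442335082 yaw 128.30075331579778 18.35
```

Request:
drive_tool(
  steps=[
    [[0,0,0.01],[0,0,4],255],
    [[0,0,0.01],[0,0,4],255],
    [[0,0,0],[0,0,0],255],
  ],
)

```text
clock: 18.65
ee_pos: [0.5903, 0.0847, 0.1217]
tcp_rot: [-0.819, 3.028, -0.002]
contact_force: [0.8, -2.3, 12.8]
opening: 0.467
grip_force: 60.5
```

```bash
python3 avg.py
```

```text
[ 1.0104 -2.6785 12.5755 -0.8065 -0.3343 -0.0749  0.5903  0.0846  0.1217] sd Mz 0.01835480733853431 yaw 120.3209819320126 19.15
```

Bearing down at 12 N hides the thread load. I'll ease off the vertical push and read again.

Request:
drive_tool(
  steps=[
    [[0,0,-0.1],[0,0,0],255],
    [[0,0,-0.1],[0,0,0],255],
    [[0,0,0],[0,0,0],255],
  ],
)

```text
clock: 19.45
ee_pos: [0.5903, 0.0846, 0.1219]
tcp_rot: [-0.82, 3.028, -0.001]
contact_force: [5.0, -3.2, 3.4]
opening: 0.469
grip_force: 59.8
```

```bash
python3 avg.py
```

```text
[ 4.6633 -2.9893  3.8729 -0.8756 -1.3675 -0.0142  0.5902  0.0846  0.1218] sd Mz 0.03160763244201858 yaw 120.29429457096349 19.95
```

Request:
drive_tool(
  steps=[
    [[0,0,0],[0,0,4],255],
    [[0,0,0],[0,0,4],255],
    [[0,0,0],[0,0,0],255],
  ],
)

```text
clock: 20.25
ee_pos: [0.5902, 0.0846, 0.1217]
tcp_rot: [-0.606, 3.079, -0.001]
contact_force: [3.9, -3.4, 3.6]
opening: 0.469
grip_force: 59.9
```

```bash
python3 avg.py
python3 - <<'E'
from h import *
a=save('wrist','w6.png');cv2.imwrite('pics/w6o.png',cv2.resize(a[150:350,160:480,::-1],(800,500)))
E
```

```text
[ 4.9631 -3.4649  4.1859 -0.9335 -1.4367 -0.0713  0.5902  0.0846  0.1218] sd Mz 0.023688247929575343 yaw 112.28995599798196 20.75
```

View pics/w6o.png

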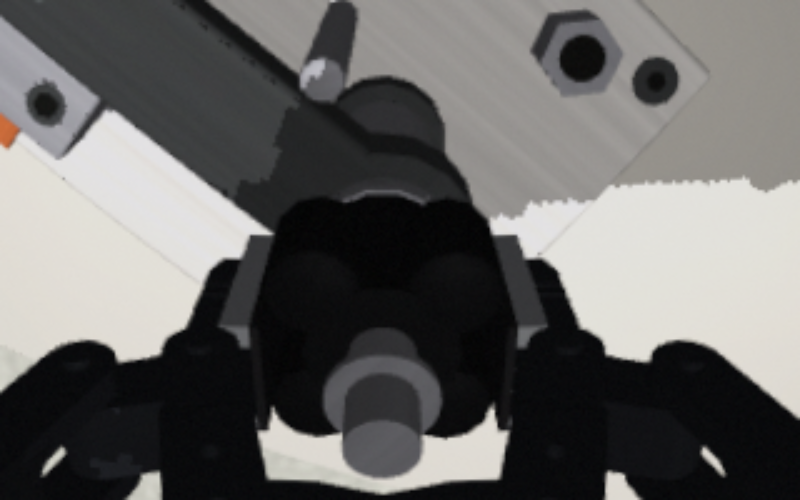

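Request:
drive_tool(
  steps=[
    [[0,0,0],[0,0,2],255],
    [[0,0,0],[0,0,2],255],
  ],
)

```text
clock: 21.0
ee_pos: [0.5903, 0.0846, 0.1218]
tcp_rot: [-0.499, 3.098, -0.001]
contact_force: [5.0, -2.8, 3.8]
opening: 0.465
grip_force: 59.1
```

```bash
python3 st.py; python3 avg.py
```

```text
[0.5903 0.0846 0.1218] yaw 108.3161304902739 F [ 5.0134 -2.8161  3.7608] M [-0.9799 -1.4607  0.4184] op 0.46451782184885587 59.084913432598114 j6 -1.667054998041046 21.0
[ 4.8557 -3.0607  3.7386 -0.9639 -1.4435  0.162   0.5902  0.0846  0.1217] sd Mz 0.040893951112074646 yaw 108.34575370959408 21.5
```

Request:
drive_tool(
  steps=[
    [[0,0,0],[0,0,2],255],
    [[0,0,0],[0,0,2],255],
  ],
)

```text
clock: 21.7
ee_pos: [0.5903, 0.0846, 0.1217]
tcp_rot: [-0.391, 3.113, -0.001]
contact_force: [5.4, -2.4, 3.7]
opening: 0.471
grip_force: 59.0
```

```bash
python3 st.py; python3 avg.py
```

```text
[0.5903 0.0846 0.1217] yaw 104.32850187526094 F [ 5.3785 -2.4051  3.6797] M [-0.9814 -1.5113  0.3742] op 0.4707282350499133 59.04539734125137 j6 -1.7367601957601728 21.7
[ 4.8642 -3.0607  3.2182 -1.0096 -1.4861  0.1752  0.5903  0.0846  0.1217] sd Mz 0.021453669185522682 yaw 104.34748392755446 22.2
```

Request:
drive_tool(
  steps=[
    [[0,0,0],[0,0,0.5],255],
    [[0,0,0],[0,0,0.5],255],
  ],
)

```text
clock: 22.4
ee_pos: [0.5903, 0.0846, 0.1217]
tcp_rot: [-0.366, 3.116, -0.001]
contact_force: [6.1, -3.0, 3.5]
opening: 0.467
grip_force: 59.1
```

```bash
python3 st.py
```

```text
[0.5903 0.0846 0.1217] yaw 103.38451217950832 F [ 6.1115 -3.0326  3.532 ] M [-1.0209 -1.4253  0.4236] op 0.46716048398964355 59.05038893222809 j6 -1.7532313883037391 22.4
```

Request:
drive_tool(
  steps=[
    [[0,0,0],[0,0,0.5],255],
    [[0,0,0],[0,0,0.5],255],
  ],
)

```text
clock: 22.6
ee_pos: [0.5903, 0.0846, 0.1217]
tcp_rot: [-0.339, 3.119, -0.001]
contact_force: [4.8, -4.2, 3.0]
opening: 0.469
grip_force: 59.0
```

```bash
python3 st.py; python3 avg.py
```

```text
[0.5903 0.0846 0.1217] yaw 102.39000965290131 F [ 4.8052 -4.2275  3.0425] M [-1.0729 -1.4866  0.438 ] op 0.4688712357429516 59.016348123550415 j6 -1.7705703206292138 22.6
[ 5.021  -3.4439  3.5001 -1.0326 -1.477   0.31    0.5903  0.0846  0.1217] sd Mz 0.02052118355028676 yaw 102.38759115130517 23.1
```

The forward torque reads about 0.4 N m, but side load at the wrist (5 to 6 N) is mixed in. I'll release, read the zero, then regrip without that strain.

Request:
drive_tool(
  steps=[
    [[0,0,0],[0,0,0],90],
    [[0,0,0],[0,0,0],90],
    [[0,0,0],[0,0,0],90],
    [[0,0,0],[0,0,0],90],
  ],
)

```text
clock: 23.5
ee_pos: [0.5879, 0.0847, 0.1199]
tcp_rot: [0.336, -3.122, 0.0]
contact_force: [-0.5, 0.3, 0.4]
opening: 0.647
grip_force: 0.0
```

```bash
python3 avg.py; python3 st.py
```

```text
[ 0.2301 -0.0042  0.0081  0.0039  0.0011 -0.0027  0.5885  0.0846  0.1203] sd Mz 0.035346763098834756 yaw 102.29469633409141 24.0
[0.5886 0.0846 0.1204] yaw 102.29469633409141 F [-0.384  -0.474   0.3733] M [ 0.0372  0.0165 -0.0203] op 0.6460708097990739 0.0 j6 -1.7709449060692681 24.0
```

Request:
drive_tool(
  steps=[
    [[-0.18,-0.04,-0.13],[0,0,0],90],
    [[0,0,0],[0,0,0],150],
    [[0,0,0],[0,0,0],255],
    [[0,0,0],[0,0,0],255],
    [[0,0,0],[0,0,0],255],
  ],
)

```text
clock: 24.5
ee_pos: [0.5909, 0.0846, 0.1223]
tcp_rot: [-0.336, 3.122, 0.0]
contact_force: [-1.1, -0.6, 4.3]
opening: 0.47
grip_force: 59.9
```

```bash
python3 avg.py; python3 st.py
```

```text
[-0.6308 -0.5542  5.0667 -0.164   0.0872 -0.0833  0.5909  0.0846  0.1223] sd Mz 0.03284972047002223 yaw 102.3087880399252 25.0
[0.5909 0.0846 0.1223] yaw 102.3087880399252 F [-0.455  -0.1058  5.1007] M [-0.1545  0.0888 -0.128 ] op 0.4652568254158598 59.95834797620773 j6 -1.7696820692258703 25.0
```

Request:
drive_tool(
  steps=[
    [[0,0,0],[0,0,-1],255],
    [[0,0,0],[0,0,-1],255],
    [[0,0,0],[0,0,-1],255],
    [[0,0,0],[0,0,-1],255],
  ],
)

```text
clock: 25.4
ee_pos: [0.5909, 0.0847, 0.1223]
tcp_rot: [-0.445, 3.109, 0.0]
contact_force: [-0.1, -1.1, 5.5]
opening: 0.468
grip_force: 60.3
```

```bash
python3 st.py; python3 avg.py
```

```text
[0.5909 0.0847 0.1223] yaw 106.28631317260951 F [-0.0961 -1.1017  5.5411] M [-0.0862  0.1194 -0.2955] op 0.46802343587309125 60.30121833086014 j6 -1.6999927986551326 25.4
[-0.2678 -0.2926  5.1614 -0.0947  0.1077 -0.1745  0.5909  0.0847  0.1223] sd Mz 0.03158950254885443 yaw 106.28081810364607 25.9
```

Request:
drive_tool(
  steps=[
    [[0,0,0],[0,0,1],255],
    [[0,0,0],[0,0,1],255],
  ],
)

```text
clock: 26.1
ee_pos: [0.5909, 0.0846, 0.1223]
tcp_rot: [-0.393, 3.116, -0.001]
contact_force: [0.4, -0.2, 4.9]
opening: 0.473
grip_force: 60.1
```

```bash
python3 st.py
```

```text
[0.5909 0.0846 0.1223] yaw 104.36055581473929 F [ 0.3826 -0.1891  4.9254] M [-0.0873  0.0786  0.3702] op 0.4732465649149893 60.05202054977417 j6 -1.7342499667844966 26.1
```

Request:
drive_tool(
  steps=[
    [[0,0,0],[0,0,1],255],
    [[0,0,0],[0,0,1],255],
  ],
)

```text
clock: 26.3
ee_pos: [0.5909, 0.0846, 0.1223]
tcp_rot: [-0.339, 3.122, -0.001]
contact_force: [-0.4, -0.8, 5.4]
opening: 0.469
grip_force: 60.0
```

```bash
python3 st.py; python3 avg.py
```

```text
[0.5909 0.0846 0.1223] yaw 102.39565397255272 F [-0.4406 -0.8108  5.428 ] M [-0.2117  0.0982  0.4311] op 0.4686531325319464 60.044062435626984 j6 -1.7688146899989174 26.3
[-0.1297 -0.4983  5.2641 -0.1516  0.1168  0.2947  0.5909  0.0846  0.1223] sd Mz 0.030324398147017914 yaw 102.40217728942378 26.8
```

Load too high: forward torque is 0.43 N m and backward 0.30. I'll back off in stages, measuring the forward torque each time.

Request:
drive_tool(
  steps=[
    [[0,0,0],[0,0,-4],255],
    [[0,0,0],[0,0,-4],255],
    [[0,0,0],[0,0,-4],255],
    [[0,0,0],[0,0,-4],255],
    [[0,0,0],[0,0,0],255],
    [[0,0,0],[0,0,1],255],
    [[0,0,0],[0,0,1],255],
    [[0,0,0],[0,0,1],255],
  ],
)

```text
clock: 27.6
ee_pos: [0.5909, 0.0848, 0.1224]
tcp_rot: [-0.69, 3.064, -0.0]
contact_force: [-0.3, -1.0, 6.1]
opening: 0.465
grip_force: 60.1
```

```bash
python3 st.py; python3 avg.py
```

```text
[0.5909 0.0848 0.1224] yaw 115.36571270540489 F [-0.2893 -0.9848  6.0631] M [0.014  0.2039 0.326 ] op 0.46483117676276375 60.09003818035126 j6 -1.5423195645626027 27.6
[-1.0249 -0.0431  6.014   0.0328  0.2339  0.1722  0.5909  0.0848  0.1224] sd Mz 0.025913891397199976 yaw 115.37206741943186 28.1
```

Request:
drive_tool(
  steps=[
    [[0,0,0],[0,0,-4],255],
    [[0,0,0],[0,0,-4],255],
    [[0,0,0],[0,0,-4],255],
    [[0,0,0],[0,0,0],255],
    [[0,0,0],[0,0,1],255],
    [[0,0,0],[0,0,1],255],
    [[0,0,0],[0,0,1],255],
  ],
)

```text
clock: 28.8
ee_pos: [0.5908, 0.0849, 0.1225]
tcp_rot: [-0.927, 3.001, -0.0]
contact_force: [-1.3, -0.0, 6.0]
opening: 0.466
grip_force: 60.2
```

```bash
python3 st.py; python3 avg.py
```

```text
[0.5908 0.0849 0.1225] yaw 124.33682702896411 F [-1.3139 -0.0372  6.0083] M [0.1036 0.3504 0.2202] op 0.4660274765871688 60.15161097049713 j6 -1.3855392821776145 28.8
[-1.4018 -0.1393  6.2884  0.1414  0.3697  0.1019  0.5908  0.0849  0.1225] sd Mz 0.04201551252706382 yaw 124.35405838023311 29.3
```

Request:
drive_tool(
  steps=[
    [[0,0,0],[0,0,-6],255],
    [[0,0,0],[0,0,-6],255],
    [[0,0,0],[0,0,-6],255],
    [[0,0,0],[0,0,-6],255],
    [[0,0,0],[0,0,0],255],
    [[0,0,0],[0,0,1],255],
    [[0,0,0],[0,0,1],255],
    [[0,0,0],[0,0,1],255],
  ],
)

```text
clock: 30.1
ee_pos: [0.5906, 0.0851, 0.1226]
tcp_rot: [-1.458, 2.782, 0.0]
contact_force: [-2.2, 0.3, 7.5]
opening: 0.468
grip_force: 60.3
```

```bash
python3 st.py; python3 avg.py
```

```text
[0.5906 0.0851 0.1226] yaw 145.30321131099944 F [-2.1913  0.3265  7.4647] M [0.3937 0.6242 0.0364] op 0.4681483750213598 60.274707823991776 j6 -1.0194884446518933 30.1
[-1.7724  1.1451  6.8866  0.3949  0.6513 -0.0283  0.5906  0.085   0.1226] sd Mz 0.03343291136439757 yaw 145.3184830822454 30.6
```

Request:
drive_tool(
  steps=[
    [[0,0,0],[0,0,2],255],
    [[0,0,0],[0,0,2],255],
    [[0,0,0],[0,0,1],255],
    [[0,0,0],[0,0,1],255],
    [[0,0,0],[0,0,1],255],
  ],
)

```text
clock: 31.1
ee_pos: [0.5907, 0.085, 0.1226]
tcp_rot: [-1.285, 2.866, 0.0]
contact_force: [-2.3, 1.1, 7.0]
opening: 0.47
grip_force: 60.3
```

```bash
python3 st.py; python3 avg.py
```

```text
[0.5907 0.085  0.1226] yaw 138.30738226283705 F [-2.2864  1.0634  6.9691] M [0.3524 0.5834 0.0677] op 0.4697467706300644 60.263439416885376 j6 -1.1416459736886702 31.1
[-2.0739  1.0281  7.4203  0.3311  0.5786 -0.0201  0.5907  0.085   0.1226] sd Mz 0.03554212547814686 yaw 138.31687314576652 31.6
```

Request:
drive_tool(
  steps=[
    [[0,0,0],[0,0,1],255],
    [[0,0,0],[0,0,1],255],
    [[0,0,0],[0,0,1],255],
    [[0,0,0],[0,0,1],255],
    [[0,0,0],[0,0,1],255],
  ],
)

```text
clock: 32.1
ee_pos: [0.5908, 0.085, 0.1226]
tcp_rot: [-1.159, 2.919, -0.0]
contact_force: [-2.1, 0.3, 5.9]
opening: 0.472
grip_force: 60.2
```

```bash
python3 st.py; python3 avg.py
```

```text
[0.5908 0.085  0.1226] yaw 133.31166076236616 F [-2.0633  0.261   5.8639] M [0.2785 0.4359 0.1122] op 0.4721890540142039 60.224054753780365 j6 -1.2288184591811924 32.1
[-1.7858  0.3546  6.8921  0.275   0.4902 -0.0134  0.5907  0.0849  0.1225] sd Mz 0.030976828385246954 yaw 133.3255104368183 32.6
```

Loose torque reads about 0.04 N m, and tightening starts near yaw 139°. I'll take off the downward push and approach the target, sampling torque both ways; the thread lead makes the difference proportional to load.

Request:
drive_tool(
  steps=[
    [[0,0,-0.13],[0,0,0],255],
    [[0,0,0],[0,0,2],255],
    [[0,0,0],[0,0,2],255],
    [[0,0,0],[0,0,2],255],
    [[0,0,0],[0,0,1],255],
    [[0,0,0],[0,0,1],255],
  ],
)

```text
clock: 33.2
ee_pos: [0.5908, 0.0849, 0.1226]
tcp_rot: [-0.952, 2.993, 0.0]
contact_force: [1.9, 0.5, -0.6]
opening: 0.468
grip_force: 60.8
```

```bash
python3 st.py
```

```text
[0.5908 0.0849 0.1226] yaw 125.28066915996345 F [ 1.8955  0.5117 -0.6053] M [ 0.2443 -0.5072  0.162 ] op 0.46801681074797874 60.76893210411072 j6 -1.3686047606751093 33.2
```

Request:
drive_tool(
  steps=[
    [[0,0,0],[0,0,1],255],
    [[0,0,0],[0,0,1],255],
  ],
)

```text
clock: 33.4
ee_pos: [0.5907, 0.0848, 0.1226]
tcp_rot: [-0.898, 3.01, 0.0]
contact_force: [2.9, 1.4, -2.8]
opening: 0.468
grip_force: 60.7
```

```bash
python3 st.py
```

```text
[0.5907 0.0848 0.1226] yaw 123.23916643607751 F [ 2.8892  1.3565 -2.8381] M [ 0.3667 -0.8199  0.2221] op 0.4683001632430741 60.66562682390213 j6 -1.404110038621148 33.4
```

Request:
drive_tool(
  steps=[
    [[0,0,0],[0,0,1],255],
    [[0,0,0],[0,0,1],255],
  ],
)

```text
clock: 33.6
ee_pos: [0.5907, 0.0848, 0.1226]
tcp_rot: [-0.845, 3.025, 0.0]
contact_force: [3.9, 1.6, -4.4]
opening: 0.468
grip_force: 60.9
```

```bash
python3 st.py; python3 avg.py
```

```text
[0.5907 0.0848 0.1226] yaw 121.22266788548241 F [ 3.9292  1.6197 -4.4308] M [ 0.4589 -1.0866  0.2475] op 0.4683234538047665 60.88610798120499 j6 -1.4393044641645547 33.6Traceback (most recent call last):
  File "avg.py", line 5, in <module>
    vision.get_image('side'); s=telemetry.sense(); L.append(np.r_[s['contact_force'],s['moment'],s['ee_pos']])
    ~~~~~~~~~~~~~~~~^^^^^^^^
ValueError: 200 camera calls are used up
```

Request:
drive_tool(
  steps=[
    [[0,0,0],[0,0,-1],255],
    [[0,0,0],[0,0,-1],255],
  ],
)

```text
clock: 33.8
ee_pos: [0.5907, 0.0848, 0.1226]
tcp_rot: [-0.9, 3.009, 0.001]
contact_force: [3.4, 1.9, -5.1]
opening: 0.467
grip_force: 61.1
```

```bash
python3 st.py
```

```text
[0.5907 0.0848 0.1226] yaw 123.31484058762699 F [ 3.3838  1.8676 -5.1209] M [ 0.5826 -1.3352 -0.0974] op 0.4673327243150162 61.05767101049423 j6 -1.402432448191811 33.8
```

Request:
drive_tool(
  steps=[
    [[0,0,0],[0,0,-1],255],
    [[0,0,0],[0,0,-1],255],
  ],
)

```text
clock: 34.0
ee_pos: [0.5907, 0.0848, 0.1227]
tcp_rot: [-0.954, 2.993, 0.001]
contact_force: [5.2, 1.3, -5.7]
opening: 0.467
grip_force: 61.2
```

```bash
python3 st.py; python3 avg.py
```

```text
[0.5907 0.0848 0.1227] yaw 125.34625056143449 F [ 5.2042  1.2978 -5.7066] M [ 0.6679 -1.3898 -0.1566] op 0.4672389756747972 61.16393744945526 j6 -1.3670944062605765 34.0Traceback (most recent call last):
  File "avg.py", line 5, in <module>
    vision.get_image('side'); s=telemetry.sense(); L.append(np.r_[s['contact_force'],s['moment'],s['ee_pos']])
    ~~~~~~~~~~~~~~~~^^^^^^^^
ValueError: 200 camera calls are used up
```

Request:
drive_tool(
  steps=[
    [[0,0,0.1],[0,0,0],255],
    [[0,0,0],[0,0,1],255],
    [[0,0,0],[0,0,1],255],
    [[0,0,0],[0,0,0.9],255],
  ],
)

```text
clock: 34.4
ee_pos: [0.5907, 0.0848, 0.1226]
tcp_rot: [-0.875, 3.016, -0.0]
contact_force: [1.3, 2.8, -0.6]
opening: 0.465
grip_force: 61.4
```

```bash
python3 st.py
```

```text
[0.5907 0.0848 0.1226] yaw 122.36805298503468 F [ 1.2741  2.7574 -0.57  ] M [ 0.845  -0.7211  0.1963] op 0.4652147302529066 61.415763795375824 j6 -1.4197742924570478 34.4
```

Request:
drive_tool(
  steps=[
    [[0,0,0],[0,0,0],255],
    [[0,0,0],[0,0,0],255],
    [[0,0,0],[0,0,0],255],
  ],
)

```text
clock: 34.7
ee_pos: [0.5908, 0.0848, 0.1225]
tcp_rot: [-0.876, 3.016, 0.0]
contact_force: [2.0, 3.9, 2.2]
opening: 0.47
grip_force: 61.5
```

```bash
python3 st.py
```

```text
[0.5908 0.0848 0.1225] yaw 122.40236955702015 F [1.9876 3.9047 2.1542] M [ 0.9588 -0.5423  0.1058] op 0.4702199656614866 61.52373164892197 j6 -1.4189188926307559 34.7
```

The torque is 0.20 N m dynamic, within finger-tight. I'll release and go up.

Request:
drive_tool(
  steps=[
    [[0,0,0],[0,0,0],100],
    [[0,0,0],[0,0,0],60],
    [[0,0,0],[0,0,0],0],
    [[0,0,0],[0,0,0],0],
    [[0,0,-1],[0,0,0],0],
    [[0,0,-3],[0,0,0],0],
    [[0,0,-4],[0,0,0],0],
    [[0,0,-4],[0,0,0],0],
    [[0,0,0],[0,0,0],0],
    [[0,0,0],[0,0,0],0],
  ],
)

```text
clock: 35.7
ee_pos: [0.5907, 0.0847, 0.2439]
tcp_rot: [-0.875, 3.014, 0.001]
contact_force: [0.5, -0.7, -1.2]
opening: 1.004
grip_force: 0.0
```

```bash
python3 st.py; python3 -c "
from bench import hand_in
print(hand_in())"
```

```text
[0.5907 0.0847 0.2439] yaw 122.38706618582543 F [ 0.5469 -0.6928 -1.2075] M [0.0031 0.123  0.0236] op 1.0044092146364774 0.0 j6 -1.4188468157925005 35.7
the job is handed in; nothing more can be done
None
```

I handed the job in at 35.7 s with the strap on its stop over the cell, the knob in its thread and the arm clear; no verdict came back. I first overtightened to about 0.43 N m, then backed off and reset the knob at 0.20 N m. That is finger-tight by torque, but the 15–36 N load was only inferred (about 22–28 N).

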